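Feel for the output key left latched in and release it

ROBOT

A 6-joint arm with a two-finger parallel gripper is mounted at the origin on the work surface. World frame = base frame: x ahead of the robot, y to its left, z up, the work surface at z = 0. Lengths are in mm, angles in rad, forces in N, time in s.
With the tool pointing down it reaches from about 300 to 875 mm from the base axis. Payload 4.2 kg.
Tool frame: the origin (TCP) lies on the centre line of the jaws, within the pads' length; the fingertips stand 17 mm ahead of it and the grasp point (between the pads) lies 2 mm behind it; z points along the fingers, y is the line along which they close (so a half turn about z gives the same grasp; the last joint's range is limited). The gripper opens to 85 mm and grips with 20 to 120 N. Pads are 22 mm wide; open, the fingers measure 114 mm over their backs; the gripper's body (76 mm by 85 mm) begins 54 mm behind the grasp point. The pads swing forward as they close: fully open they stand 13 mm farther back than shut.
Start: joints at [1.169, 0.32, 1.565, -0, 1.257, -0.02], TCP at [214.244, 533.613, 210.638] pointing down, gripper open.
Joint ranges: [-3.11, 3.11], [-0.84, 2.01], [0.21, 2.61], [-1.34, 4.49], [0.05, 2.63], [-2.56, 2.56]. Speed limits (rad/s): [2.57, 2.57, 3.14, 3.14, 3.14, 3.14].

INTERFACE

Orientations are given as a unit quaternion [w, x, y, z].
In Python, from rig import env, get_image, camera_info gives the robot as it stands.
- The arm moves only by the shell command python3 -m jog 'ROWS'. ROWS is JSON, a list that holds one entry, the list of rows, each a list of 5 numbers: the finger opening in mm, from 0 to 85.4, then the shift along the world's x, y, z in mm, then the turn about the world's z in rad. A call has exactly 8 rows; each row is the pose to reach, as a shift and turn from the pose commanded when the call began; what a row does not reach only later rows make up. A row lasts 1/8 s, in which the tool goes at most 62.5 mm and 10.7 degrees, less where a joint would pass 70% of its speed; a pose out of reach is approached as far as the arm can. A call with a gripper value outside its range is refused whole. The fingers move at their own pace and stop on an object; the grip force is fixed at half the most. Time passes only in rows, so rows that repeat a pose let the fingers close, or fill a call up. It gives the time, the measured TCP pose, the force, the opening and the grip force at its end, in the units of the state.
- env.read_state(): the state, without advancing time (a new reading comes with each control period).
- get_image(name): name is "scene" or "top"; returns the picture (420x560x3 uint8, red, green, blue); there is no depth.
- camera_info(name): a dict with "fx", "fy", "cx", "cy" (pixels), "extrinsics" (4x4, takes a point from camera to world coordinates). Camera axes: x right, y up, looking along -z (the intrinsics and any distortion apply to the point x, -y, -z); pixel columns grow to the right and rows downward; lengths in mm; the calibration is good to about 2 mm. A picture is of the moment at which its call begins. camera_info takes no time and is no camera call.
- env.hand_in(): hands the job in; it is judged then, once.
The state is a dict: "time": time; "joints": joint angles; "joint_vel": joint speeds; "effort": joint torques, N m; "tcp_pos": TCP position; "orientation": TCP orientation; "ft_force": force on the tool from outside, world axes, zero at the start; "wrist_torque": the same for the moment, N m; "finger_gap": finger opening in mm; "gripper_force": force on a finger pad.
Only numpy, scipy, OpenCV 4.12 (cv2) and the standard library are available. Lean on these libraries where they do the work, as an engineer would, in place of code of your own. Each camera call takes 0.05 s, during which the arm holds its last target. There are 200 camera calls.

TASK

The bench supply is off, so no lamp tells that one of the four output keys on the switch box has been left latched in. Feel along the row from the robot's left to its right, tapping each of the four keys lightly with a fingertip so that none changes over, then press the one that is already down right in and let go, so that it springs up and all four stand out. Press in none of the keys that are out, grasp nothing, and leave the things standing about where they are.

Things in the scene. Friction and masses are not known exactly. Their poses are not given: they have to be found in the camera images.
- switch_box: four-way output switch box, a grey steel case 130 mm deep (x), 270 mm wide (y), its flat deck 58 mm above the bench, to which it is fixed. Origin at the centre of its underside, x towards its back, y to its left as the robot sees it. The four keys stand in one row along y at x = -36 mm, y = 57, 19, -19 and -57 mm (leftmost first)
- row_mid (a point): middle of the key row, at the height of the top of a key that is out (70 mm above the bench); a latched key's top is 4 mm lower (66 mm). Push-push keys, pressed straight down, about 7.2 mm to the stop. An out key yields at about 2.5 N and takes 6 N just above the stop; the latched one yields slowly, up to 4.5 N above the stop. A touch of up to 2.5 N changes nothing over
- row_floor (a point): 7.5 mm below row_mid, 4.5 mm above the deck: height of a key's top when pressed firmly to its stop (8 to 14 N). Pressed to the stop (7 mm or more below its out height) and let go, the latched key springs up and stays out, and an out key stays latched; pressed less than 6 mm below the out height, either goes back to where it was
- posts_mid (a point): middle of the row of eight red and black binding posts, 58 mm behind the keys, level with their tops, 20 mm above the deck. Between them and the keys: four dark lamps 4 mm high, 28 mm behind the keys. At the deck's left end, 49 mm from the leftmost key, two larger posts and a fuse cap, up to 20 mm high
- key_a_top (a point): centre of the top face of one of the four identical ivory keys (20 x 20 mm, standing 12 mm out of the deck when not latched). Which place in the row this one has differs from start to start (the letters do not follow the row), and so does the place of the latched key
- key_b_top (a point): centre of the top face of one of the four identical ivory keys (20 x 20 mm, standing 12 mm out of the deck when not latched). Which place in the row this one has differs from start to start (the letters do not follow the row), and so does the place of the latched key
- key_c_top (a point): centre of the top face of one of the four identical ivory keys (20 x 20 mm, standing 12 mm out of the deck when not latched). Which place in the row this one has differs from start to start (the letters do not follow the row), and so does the place of the latched key
- key_d_top (a point): centre of the top face of one of the four identical ivory keys (20 x 20 mm, standing 12 mm out of the deck when not latched). Which place in the row this one has differs from start to start (the letters do not follow the row), and so does the place of the latched key
- flux_tin: bystander: round flux tin, 35 mm wide, 15 mm high, standing on the box's deck to the right of the key row; origin at the centre of its underside
- solder_reel: bystander: solder reel standing on its flange, 54 mm wide, 44 mm high, left of the box; origin at the centre of its underside
- cleaner_bottle: bystander: white dispenser bottle with a steel cap, 52 mm wide, 92 mm high, right of the box; origin at the centre of its underside
- parts_cup: bystander: small black cup, 44 mm wide, 38 mm high, behind the box; origin at the centre of its underside
- multimeter: bystander: red and black multimeter lying on its back, 185 x 90 x 44 mm, behind the box; origin at the centre of its underside
- tweezers: bystander: steel tweezers lying in front of the box, 130 mm long, 4 mm thick; origin near the middle of its underside
- cleaning_brush: bystander: purple-handled brush lying at the box's front right, 185 mm long, 17 mm high; origin near the middle of its underside
- phone_board: bystander: green phone circuit board lying in front of the box, 58 x 112 x 6 mm; origin at the centre of its underside

How it is judged:
By the outcome, as a careful person would: the job done as asked, in the order asked, and still so for the second after the job is handed in, with the robot touching nothing.
It also fails if it takes over 42 s, if anything falls off the work surface, if the arm or the gripper's body presses on something with over 40 N, if the wrist force passes 120 N, or if a joint passes its speed limit or range.

## Working session

There is one attempt and no reset: what is moved stays moved. The work goes in short steps, Python scripts to look and compute and a shell command to move; the robot and the scene stay as the last step left them, time stands still between calls to the robot, and variables do not carry over. Pictures are saved under pics/ and viewed, at most 10 in all, crops included, and the job is handed in when it is done.

```bash
mkdir -p pics
python3 - <<'E'
from rig import env,get_image,camera_info
import cv2
for n in("scene","top"):
    cv2.imwrite(f"pics/{n}0.png",cv2.cvtColor(get_image(n),cv2.COLOR_RGB2BGR)); print(camera_info(n))
s=env.read_state();print(s)
E
```

```text
{'fx': 508.7797198609029, 'fy': 508.7797198609029, 'cx': 288.37824301628206, 'cy': 218.22569617893907, 'extrinsics': array([[ 3.31654991e-01, -4.96784934e-01,  8.02003551e-01,
         1.40105353e+03],
       [ 9.43080003e-01,  1.96752733e-01, -2.68120254e-01,
        -2.68399350e+02],
       [-2.45982882e-02,  8.45276932e-01,  5.33761963e-01,
         6.28160687e+02],
       [ 0.00000000e+00,  0.00000000e+00,  0.00000000e+00,
         1.00000000e+00]])}
{'fx': 518.5576311432942, 'fy': 518.5576311432942, 'cx': 274.31299462347505, 'cy': 213.0449063671746, 'extrinsics': array([[-2.03468010e-02,  9.92567838e-01, -1.19979556e-01,
         4.46205257e+02],
       [-9.99792935e-01, -2.02365761e-02,  2.13714182e-03,
        -1.35913263e+01],
       [-3.06717183e-04,  1.19998197e-01,  9.92774062e-01,
         1.02457165e+03],
       [ 0.00000000e+00,  0.00000000e+00,  0.00000000e+00,
         1.00000000e+00]])}
{'time': 0.1, 'joints': array([ 1.16903909e+00,  3.20243313e-01,  1.56557170e+00, -8.15342960e-06,
        1.25741340e+00, -1.99873219e-02]), 'joint_vel': array([ 0.00011684, -0.00174842, -0.00475375, -0.00095763,  0.00090512,
       -0.0010393 ]), 'effort': array([ 3.10326950e-04, -4.16408980e+01, -2.34703428e+01, -1.06212417e-04,
        5.01377683e-03, -1.09167621e-05]), 'tcp_pos': array([214.03500142, 533.17278999, 209.85186144]), 'orientation': array([-1.67401535e-04,  1.89726551e-01,  9.81836629e-01, -8.00574071e-04]), 'ft_force': array([ 0.74412489,  0.8487052 , -0.16649517]), 'wrist_torque': array([ 0.00110841, -0.00509771,  0.02549639]), 'gripper_force': 0.0, 'finger_gap': 85.21469461696137}
```

View pics/top0.png

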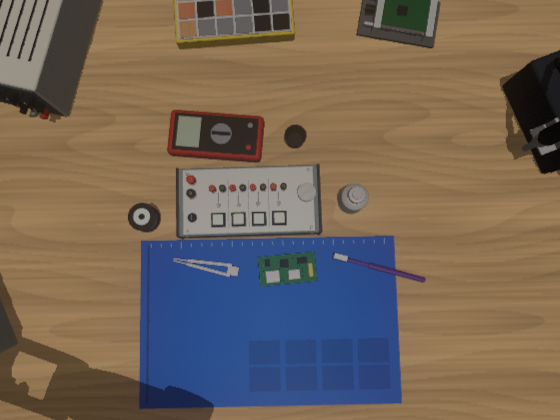

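View pics/scene0.png

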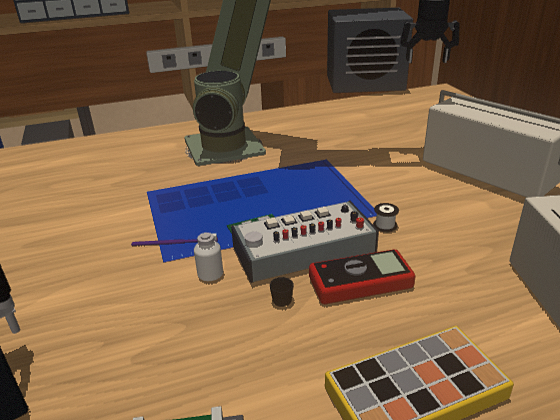

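The top view shows the box at about (178–320, 166–237), with the keys at about (218,219), (238,219), (259,218) and (279,218). The flux tin is at (306,191). Next I'll refine the key positions on an enlarged crop.

```bash
cat > h.py <<'E'
import numpy as np
from rig import env,get_image,camera_info
def back(n,u,v,z):
    c=camera_info(n);E=c["extrinsics"]
    d=E[:3,:3]@np.array([(u-c["cx"])/c["fx"],-(v-c["cy"])/c["fy"],-1]);o=E[:3,3]
    return o+d*(z-o[2])/d[2]
def proj(n,p):
    c=camera_info(n);E=c["extrinsics"];q=E[:3,:3].T@(np.array(p)-E[:3,3])
    return c["cx"]+c["fx"]*q[0]/-q[2],c["cy"]+c["fy"]*q[1]/q[2]
E
python3 - <<'E'
from h import *
import cv2
im=get_image("top");g=cv2.cvtColor(im,cv2.COLOR_RGB2BGR)
cv2.imwrite("pics/crop1.png",cv2.resize(g[158:244,170:330],None,fx=5,fy=5,interpolation=cv2.INTER_CUBIC))
s=get_image("scene")[:,:,::-1]
cv2.imwrite("pics/crop2.png",cv2.resize(s[195:285,225:385],None,fx=5,fy=5,interpolation=cv2.INTER_CUBIC))
for u,v in((218,219),(238.3,219),(258.7,218.5),(279,218)):print(back("top",u,v,70))
gr=im.min(2)
print(gr[208:230,208:290:1][11])
E
```

```text
[552.58840569  88.83350197  70.        ]
[551.8222992  51.2507685  70.       ]
[551.98370066  13.46822662  70.        ]
[552.14891047 -24.13702601  70.        ]
[146 147 139  80  82 144 146 147 147 147 148 149 150 151 143  66  49  85
 148 144 131 148 144 116  67 113 148 148 148 149 149 150 150 151 148 120
  54  74 128 148 147 140 148 139  51  81 141 149 150 149 150 150 151 151
 152 145  63  61 104 148 147 140 149 139  58  64 110 153 150 151 151 151
 151 151 151 148 125  51  89 148 149 149]
```

View pics/crop1.png

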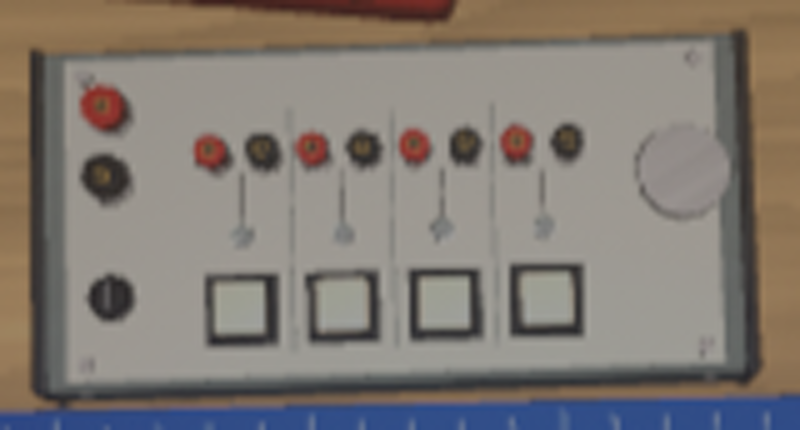

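View pics/crop2.png

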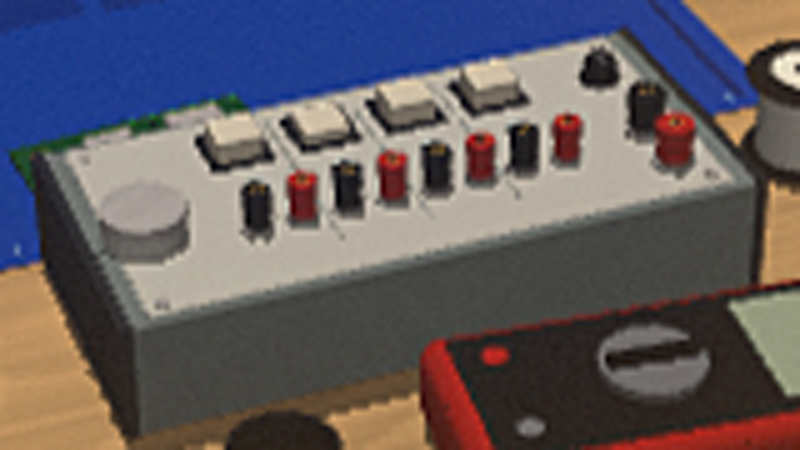

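Key centres on the crop are (243,308), (343,306), (445,303) and (547,299). The scene crop suggests the third key from the robot's left stands lower. I'll check the positions against the scene camera while making the approach move.

```bash
python3 - <<'E'
from h import *
for x,y in((243,308),(343,306),(445,303),(547,299)):
    p=back("top",(x+.5)/5+169.5,(y+.5)/5+157.5,69); print(p)
    q=np.array(proj("scene",p));print((q+.5-[225,195])*5)
E
python3 -m jog '[[[0,338,-445,-80,0.39],[0,338,-445,-80,0.39],[0,338,-445,-80,0.39],[0,338,-445,-80,0.39],[0,338,-445,-80,0.39],[0,338,-445,-80,0.39],[0,338,-445,-80,0.39],[0,338,-445,-80,0.39]]]'
```

```text
[552.31938082  88.57288168  69.        ]
[482.50825814  73.12106445]
[552.30963051  51.49955286  69.        ]
[400.5018614   90.10965856]
[552.65773913  13.67256895  69.        ]
[315.52190622 108.19953066]
[553.37900896 -24.172063    69.        ]
[229.08021465 127.11313521]
time: 1.2
tcp_pos: [510.7, 143.0, 140.5]
orientation: [0.0, -0.004, 1.0, 0.0]
ft_force: [-0.9, 0.9, 0.8]
finger_gap: -0.3
gripper_force: 0.0
```

```bash
python3 -m jog '[[[0,38.5,-50.5,-35,0],[0,38.5,-50.5,-40,0],[0,38.5,-50.5,-45,0],[0,38.5,-50.5,-45,0],[0,38.5,-50.5,-45,0],[0,38.5,-50.5,-45,0],[0,38.5,-50.5,-45,0],[0,38.5,-50.5,-45,0]]]'
python3 - <<'E'
from h import *
import cv2
s=get_image("scene")[:,:,::-1]
cv2.imwrite("pics/crop3.png",cv2.resize(s[150:270,225:385],None,fx=5,fy=5,interpolation=cv2.INTER_CUBIC))
s=env.read_state();print(s["tcp_pos"],s["ft_force"],s["finger_gap"])
E
```

```text
time: 2.2
tcp_pos: [548.2, 94.4, 95.9]
orientation: [0.0, -0.004, 1.0, 0.0]
ft_force: [0.1, -0.8, -0.3]
finger_gap: 0.0
gripper_force: 0.0
[548.21961472  94.30955758  95.84683145] [ 0.31055834 -0.83058822  0.21082495] 0.10078432137592137
```

View pics/crop3.png

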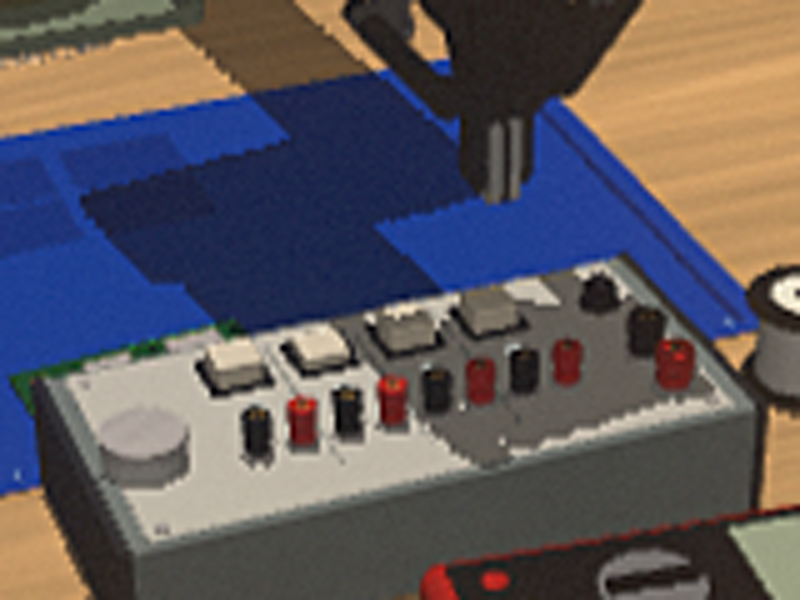

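Run:
```python
from h import *
import cv2
s0=env.read_state();p=s0["tcp_pos"]
for z in(0,17):
    q=np.array(proj("scene",p-[0,0,z]));print("scene crop",(q+.5-[225,150])*5)
q=np.array(proj("top",p-[0,0,17]));print("top",q)
s=get_image("scene")[:,:,::-1];t=get_image("top")[:,:,::-1]
a=cv2.resize(s[150:270,225:385],(400,300),interpolation=cv2.INTER_CUBIC)
b=cv2.resize(t[150:270,165:325],(400,300),interpolation=cv2.INTER_CUBIC)
cv2.imwrite("pics/c4.png",np.hstack([a,b]))
s=env.read_state();print(s["time"],s["tcp_pos"],s["joints"])
```

```text
scene crop [492.05827814 235.9692767 ]
scene crop [491.59013287 270.90131921]
top [214.509473   220.90460464]
2.35 [548.21976432  94.23419885  95.76378491] [ 1.49503707e-01  3.88037546e-01  1.77394927e+00  9.63693449e-05
  9.79491170e-01 -1.42954439e+00]
```

View pics/c4.png

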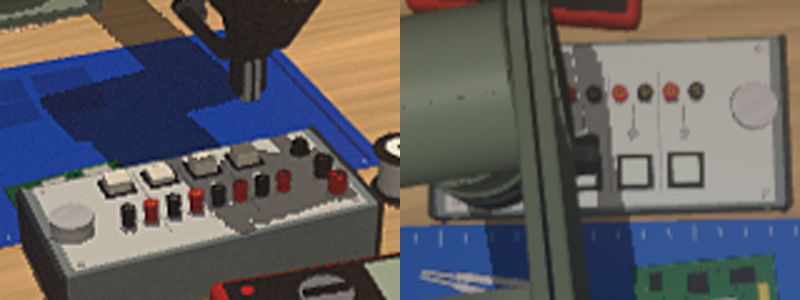

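Run:
```python
from h import *
import cv2
p=np.array([214,533.2,209.9]);d=np.array([.3725,.928,0])
for z in(0,4,17):
  for w in (-42.6,0,42.6): print("start",z,w,np.round(proj("scene",p+d*w-[0,0,z]),1))
a=cv2.imread("pics/scene0.png")[0:75,380:480]
b=get_image("scene")[100:250,270:370,::-1]
cv2.imwrite("pics/c5.png",np.hstack([cv2.resize(a,(400,300)),cv2.resize(b,(400,600))[0:300]]))
```

```text
start 0 -42.6 [409.   74.3]
start 0 0 [424.7  74.1]
start 0 42.6 [440.5  73.9]
start 4 -42.6 [408.8  75.7]
start 4 0 [424.6  75.5]
start 4 42.6 [440.3  75.4]
start 17 -42.6 [408.3  80.4]
start 17 0 [424.   80.2]
start 17 42.6 [439.7  80.1]
```

View pics/c5.png

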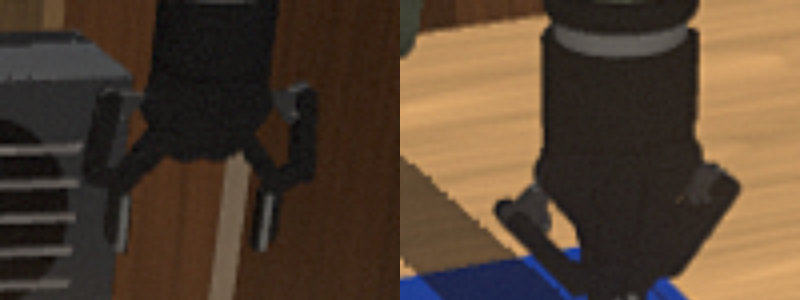

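The fingertip shows about 14 px higher in the scene view than the stated tool geometry predicts, both here (505,200 on the first crop) and at the start. The keys do agree between the two cameras. I'll let touch settle the height: centre over key 1 and go down in small steps.

```bash
python3 -m jog '[[[0,4,-6,0,0],[0,4,-6,-3,0],[0,4,-6,-5,0],[0,4,-6,-7,0],[0,4,-6,-7,0],[0,4,-6,-7,0],[0,4,-6,-7,0],[0,4,-6,-7,0]]]'
python3 - <<'E'
from h import *
import cv2
s=get_image("scene")[:,:,::-1];t=get_image("top")[:,:,::-1]
a=cv2.resize(s[165:245,290:370],(400,400),interpolation=cv2.INTER_CUBIC)
b=cv2.resize(t[180:240,200:260],(400,400),interpolation=cv2.INTER_CUBIC)
cv2.imwrite("pics/c6.png",np.hstack([a,b]))
s=env.read_state();p=s["tcp_pos"];print(s["time"],p,s["ft_force"],proj("scene",p-[0,0,17]))
E
```

```text
time: 3.4
tcp_pos: [552.2, 88.2, 88.8]
orientation: [0.0, -0.004, 1.0, 0.0]
ft_force: [-0.4, -0.1, 0.4]
finger_gap: 0.3
gripper_force: 0.0
3.5 [552.1867262   88.29709455  88.76193315] [ 1.0223926   0.36379734 -0.19603353] (np.float64(320.8691376167674), np.float64(207.99991442978848))
```

View pics/c6.png

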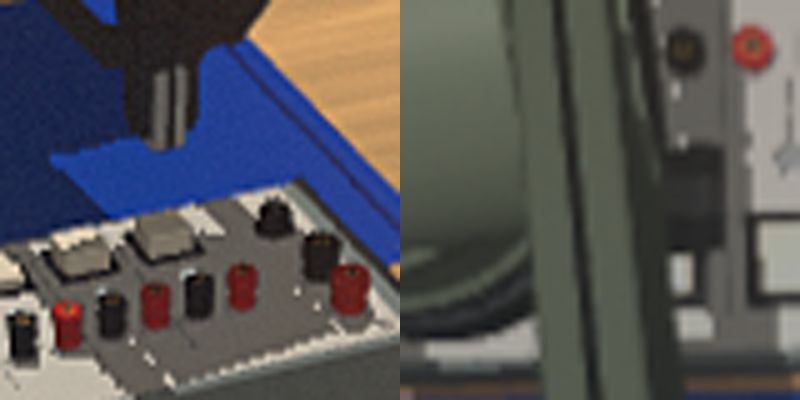

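Scene: the tip is at about (324,195), against a predicted (321,208). In the top view a knuckle shows at about (243,210). I'll use both to tell a height error from an x error.

Run:
```python
from h import *
for z in(110,140,170,200): print(z,np.round([proj("top",[552,88-w,z]) for w in(35,50,60)],1).tolist())
print("tip ray", [back("scene",323.6,194.6,z).round(0).tolist() for z in(72,90,104,110)])
```

```text
110 [[235.8, 216.5], [244.2, 216.3], [249.8, 216.2]]
140 [[234.5, 214.5], [243.2, 214.3], [249.0, 214.2]]
170 [[233.1, 212.4], [242.1, 212.2], [248.1, 212.1]]
200 [[231.6, 210.1], [240.9, 209.9], [247.2, 209.8]]
tip ray [[502.0, 116.0, 72.0], [531.0, 103.0, 90.0], [554.0, 93.0, 104.0], [563.0, 89.0, 110.0]]
```

```bash
python3 -m jog '[[[0,0,0,-1,0],[0,0,0,-1.5,0],[0,0,0,-2,0],[0,0,0,-2.5,0],[0,0,0,-3,0],[0,0,0,-3,0],[0,0,0,-3,0],[0,0,0,-3,0]]]'
```

```text
time: 4.5
tcp_pos: [552.2, 88.2, 85.8]
orientation: [0.0, -0.004, 1.0, 0.0]
ft_force: [0.0, -0.3, 0.1]
finger_gap: 0.1
gripper_force: 0.0
```

```bash
python3 -c "
from h import *
import cv2
for i in range(2): get_image('scene'); s=env.read_state();print(s['tcp_pos'],s['ft_force'],s['effort'][:3])"
```

```text
[552.18197045  88.23506455  85.7429698 ] [-0.37014952 -0.37612939 -0.06951176] [-3.54752019e-04 -4.22924960e+01 -1.97084659e+01]
[552.20848528  88.24854851  85.74066894] [-0.18056748  0.17269304 -0.07870776] [ 3.24376133e-04 -4.22921491e+01 -1.97094995e+01]
```

```bash
python3 -m jog '[[[0,0,0,-0.5,0],[0,0,0,-1,0],[0,0,0,-1.5,0],[0,0,0,-2,0],[0,0,0,-2.5,0],[0,0,0,-3,0],[0,0,0,-3.5,0],[0,0,0,-3.5,0]]]'
```

```text
time: 5.6
tcp_pos: [552.2, 88.2, 82.2]
orientation: [-0.0, -0.004, 1.0, 0.0]
ft_force: [-0.4, -0.9, 0.4]
finger_gap: -0.2
gripper_force: 0.0
```

```bash
python3 -m jog '[[[0,0,0,-1,0],[0,0,0,-2,0],[0,0,0,-4,0],[0,0,0,-6,0],[0,0,0,-8,0],[0,0,0,-10,0],[0,0,0,-10,0],[0,0,0,-10,0]]]'
python3 - <<'E'
from h import *
import cv2
s=get_image("scene")[:,:,::-1]
a=cv2.resize(s[175:245,280:370],(720,560),interpolation=cv2.INTER_CUBIC)
cv2.imwrite("pics/c7.png",a)
s=env.read_state();p=s["tcp_pos"];print(s["time"],p,s["ft_force"],proj("scene",p-[0,0,17]))
E
```

```text
time: 6.6
tcp_pos: [552.2, 88.3, 72.2]
orientation: [0.0, -0.004, 1.0, 0.0]
ft_force: [0.0, 0.2, 1.0]
finger_gap: 0.3
gripper_force: 0.0
6.65 [552.26073214  88.24299504  72.2957428 ] [-0.16376434 -0.03558428 -0.33592113] (np.float64(320.7854530211824), np.float64(214.64853972332796))
```

View pics/c7.png

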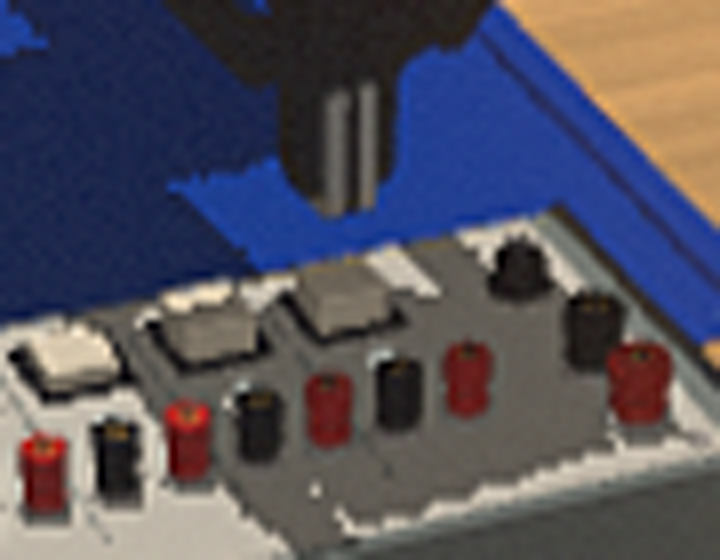

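Tip's lower edge is at about (324,202) and the key 1 top at (323.5,210.6), so there is still a clear gap of about 23 mm. The real tips sit about 20 mm above the reported TCP, not 17 mm ahead of it. I'll go down to just above the expected contact, then feel for it.

```bash
python3 -m jog '[[[0,0,0,-5,0],[0,0,0,-9,0],[0,0,0,-12,0],[0,0,0,-14,0],[0,0,0,-15,0],[0,0,0,-16,0],[0,0,0,-17,0],[0,0,0,-18,0]]]'
```

```text
time: 7.65
tcp_pos: [552.2, 88.2, 54.2]
orientation: [0.0, -0.004, 1.0, 0.0]
ft_force: [0.3, 0.5, 0.2]
finger_gap: -0.2
gripper_force: 0.0
```

```bash
python3 -m jog '[[[0,0,0,-0.5,0],[0,0,0,-1,0],[0,0,0,-1.5,0],[0,0,0,-2,0],[0,0,0,-2.5,0],[0,0,0,-2.5,0],[0,0,0,-2.5,0],[0,0,0,-2.5,0]]]'
python3 - <<'E'
from h import *
for i in range(2):
    im=get_image("scene"); s=env.read_state();print(s["tcp_pos"],s["ft_force"])
E
```

```text
time: 8.65
tcp_pos: [552.2, 88.3, 51.7]
orientation: [0.0, -0.004, 1.0, 0.0]
ft_force: [0.3, 0.5, -0.8]
finger_gap: 0.1
gripper_force: 0.0
[552.21662286  88.22027241  51.74094897] [-0.29078372  0.48681534 -0.47255948]
[552.20778793  88.22488119  51.75098482] [ 0.45774221 -0.32772717  0.54695893]
```

```bash
cat > f.py <<'E'
from h import *
F=[]
for i in range(4):
    get_image("scene"); s=env.read_state();F.append(s["ft_force"])
print(s["time"],s["tcp_pos"].round(2),np.mean(F,0).round(2))
E
python3 -m jog '[[[0,0,0,-0.5,0],[0,0,0,-1,0],[0,0,0,-1.5,0],[0,0,0,-2,0],[0,0,0,-2,0],[0,0,0,-2,0],[0,0,0,-2,0],[0,0,0,-2,0]]]'; python3 f.py
```

```text
time: 9.75
tcp_pos: [552.2, 88.2, 49.7]
orientation: [0.0, -0.004, 1.0, 0.0]
ft_force: [-0.0, -0.8, 0.1]
finger_gap: -0.2
gripper_force: 0.0
9.95 [552.19  88.27  49.74] [ 0.36 -0.14 -0.1 ]
```

```bash
python3 -m jog '[[[0,0,0,-0.5,0],[0,0,0,-1,0],[0,0,0,-1.5,0],[0,0,0,-2,0],[0,0,0,-2,0],[0,0,0,-2,0],[0,0,0,-2,0],[0,0,0,-2,0]]]'; python3 f.py
```

```text
time: 10.95
tcp_pos: [552.3, 88.3, 47.8]
orientation: [0.0, -0.004, 1.0, 0.0]
ft_force: [-0.4, -0.3, 3.1]
finger_gap: -0.3
gripper_force: 1.5
11.15 [552.27  88.25  47.77] [-0.43 -0.42  3.2 ]
```

Contact on key 1, 3.2 N at TCP z = 47.8, so its top lies near z ≈ 49. Now lift and tap key 2 at the same height.

```bash
python3 -m jog '[[[0,0,0,10,0],[0,0.3,-37,10,0],[0,0.3,-37,6,0],[0,0.3,-37,3,0],[0,0.3,-37,1.5,0],[0,0.3,-37,0.7,0],[0,0.3,-37,0.7,0],[0,0.3,-37,0.7,0]]]'; python3 f.py
```

```text
time: 12.15
tcp_pos: [552.3, 51.7, 48.5]
orientation: [-0.0, -0.004, 1.0, 0.0]
ft_force: [-1.0, 2.0, 2.0]
finger_gap: 0.1
gripper_force: 1.2
12.35 [552.57  51.48  48.54] [-1.25  1.62  2.6 ]
```

Key 2 touches at the same height, so keys 1 and 2 are both out. Key 3 next.

```bash
python3 -m jog '[[[0,0,0,10,0],[0,0.3,-38,10,0],[0,0.3,-38,6,0],[0,0.3,-38,3,0],[0,0.3,-38,1.5,0],[0,0.3,-38,0,0],[0,0.3,-38,0,0],[0,0.3,-38,0,0]]]'; python3 f.py
```

```text
time: 13.35
tcp_pos: [552.8, 13.4, 48.5]
orientation: [0.0, -0.004, 1.0, 0.0]
ft_force: [-0.4, 0.3, 0.1]
finger_gap: -0.1
gripper_force: 0.0
13.55 [552.83  13.27  48.49] [-0.24 -0.05 -0.02]
```

No contact on key 3, so it is the latched one. I'll touch its lower top gently.

```bash
python3 -m jog '[[[0,0,0,-1.5,0],[0,0,0,-2.5,0],[0,0,0,-3,0],[0,0,0,-3.3,0],[0,0,0,-3.6,0],[0,0,0,-3.8,0],[0,0,0,-3.8,0],[0,0,0,-3.8,0]]]'; python3 f.py
```

```text
time: 14.55
tcp_pos: [552.8, 13.2, 44.8]
orientation: [0.0, -0.004, 1.0, 0.0]
ft_force: [-0.4, -0.8, 2.3]
finger_gap: -0.1
gripper_force: 1.4
14.75 [552.82  13.23  44.76] [-1.07 -0.26  3.58]
```

```bash
python3 -m jog '[[[0,0,0,12,0],[0,0.3,-38,14,0],[0,0.3,-38,10,0],[0,0.3,-38,7,0],[0,0.3,-38,5,0],[0,0.3,-38,3.8,0],[0,0.3,-38,3.8,0],[0,0.3,-38,3.8,0]]]'; python3 f.py
```

```text
time: 15.75
tcp_pos: [553.0, -24.3, 48.6]
orientation: [-0.0, -0.004, 1.0, 0.0]
ft_force: [-1.0, 0.6, 2.2]
finger_gap: -0.1
gripper_force: 1.2
15.95 [553.19 -24.59  48.53] [-0.89  1.62  2.48]
```

Key 4 is out as well. Back to key 3 to press it in.

```bash
python3 -m jog '[[[0,0,0,10,0],[0,-0.3,38,10,0],[0,-0.3,38,2,0],[0,-0.3,38,-3,0],[0,-0.3,38,-5,0],[0,-0.3,38,-6,0],[0,-0.3,38,-6.6,0],[0,-0.3,38,-6.8,0]]]'; python3 f.py
```

```text
time: 16.95
tcp_pos: [552.8, 12.8, 42.0]
orientation: [0.0, -0.004, 1.0, 0.0]
ft_force: [-1.0, 1.1, 4.8]
finger_gap: -0.2
gripper_force: 2.0
17.15 [552.78  12.81  42.33] [-2.61  0.3   8.39]
```

```bash
python3 -m jog '[[[0,0,0,-0.3,0],[0,0,0,-0.6,0],[0,0,0,-0.6,0],[0,0,0,-0.6,0],[0,0,0,-0.6,0],[0,0,0,-0.6,0],[0,0,0,-0.6,0],[0,0,0,-0.6,0]]]'; python3 f.py
```

```text
time: 18.15
tcp_pos: [552.8, 12.8, 42.0]
orientation: [0.0, -0.004, 1.0, -0.0]
ft_force: [-2.1, 0.5, 9.1]
finger_gap: 0.1
gripper_force: 4.7
18.35 [552.8   12.8   41.99] [-2.78  0.53  9.42]
```

```bash
python3 -m jog '[[[0,0,0,-0.4,0],[0,0,0,-0.7,0],[0,0,0,-0.7,0],[0,0,0,-0.7,0],[0,0,0,-0.7,0],[0,0,0,-0.7,0],[0,0,0,-0.7,0],[0,0,0,-0.7,0]]]'; python3 f.py
```

```text
time: 19.35
tcp_pos: [552.8, 12.8, 41.7]
orientation: [0.0, -0.004, 1.0, -0.0]
ft_force: [-3.0, 0.7, 12.9]
finger_gap: -0.2
gripper_force: 6.2
19.55 [552.8   12.81  41.73] [-4.29 -0.34 12.14]
```

Pressed firmly to the stop at 12 N. Now release it straight up and look.

```bash
python3 -m jog '[[[0,0,0,4,0],[0,0,0,10,0],[0,0,0,25,0],[0,0,0,50,0],[0,0,0,80,0],[0,0,0,110,0],[0,0,0,130,0],[0,0,0,130,0]]]'; python3 f.py
python3 - <<'E'
from h import *
import cv2
s=get_image("scene")[:,:,::-1]
a=cv2.imread("pics/scene0.png")
f=lambda m:cv2.resize(m[200:240,255:345],(720,290),interpolation=cv2.INTER_CUBIC)
cv2.imwrite("pics/c8.png",np.vstack([f(a),f(s)]))
E
```

```text
time: 20.55
tcp_pos: [554.0, 13.1, 172.2]
orientation: [0.002, -0.004, 1.0, -0.0]
ft_force: [-0.2, -0.9, -0.4]
finger_gap: 0.1
gripper_force: 0.0
20.75 [552.05  13.17 169.18] [-0.8   0.46  0.11]
```

View pics/c8.png

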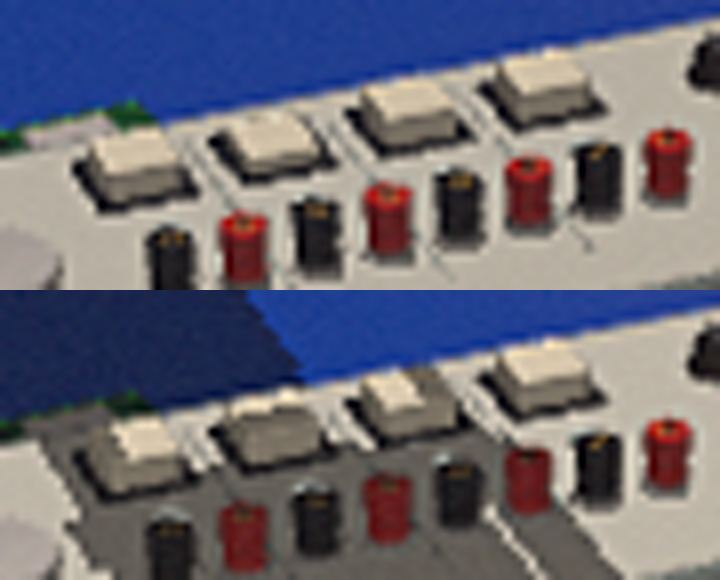

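The upper half (before) shows the third key, at about (275,145), standing low. The lower half (now) shows all four keys at equal height, with that key at about (275,400).

```bash
python3 -c "
from rig import env
print(env.hand_in())"
```

```text
the job is handed in; nothing more can be done
None
```

I tapped all four keys from left to right and found the third from the left latched; I pressed it to its stop at about 12 N and let go, and in the last picture all four stand out; taps peaked at about 3.6 N, over the 2.5 N light-touch figure, but changed no key over, and I handed the job in after about 21 s.

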